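# Rack the counterweight bars heavy end down

### The job

Put every loose counterweight bar away on the sloping rack, one to a bay, in any bay: lying in the channel on top of the packing strips, straight up and down the slope, heavy end at the bottom. The two ends look alike, so lift each bar by the middle and find which end sinks; the packing is piled to a different unknown height in each bay, so lower each bar gently until you feel it touch and never ram or drop it. Leave the flange, the wrench and the jar alone.

Things in the scene. Friction and masses are not known exactly. Their poses are not given: they have to be found in the camera images.
- rack: Fixed sloping dark-steel rack, 210 x 451 mm, about 140 mm high. Origin on the table under its middle; level x points uphill, y across, z up. Four bays 105 mm apart along y, rising at 25 degrees towards +x. A toe board closes the low ends (99 mm downhill of the bay middles, top 55 mm above the bay origins), cheeks as high close the outer sides (62 mm from the outer bays' middle lines); nothing stands between bays.
- bay1: A bay of the rack, a fixed tilted frame: origin at its middle, x up the slope, y across, z square to the slope. In it lies a fixed pile of flat strips, 185 x 70 mm, the top one a channel, 66 mm wide inside with 5 mm edges, its floor parallel to x and y at z = +10 to +35 mm: unknown, different in each bay and start, to be felt. A bar in it has its middle 15 mm higher; it may creep down to the toe board.
- bay2: A bay of the rack, a fixed tilted frame: origin at its middle, x up the slope, y across, z square to the slope. In it lies a fixed pile of flat strips, 185 x 70 mm, the top one a channel, 66 mm wide inside with 5 mm edges, its floor parallel to x and y at z = +10 to +35 mm: unknown, different in each bay and start, to be felt. A bar in it has its middle 15 mm higher; it may creep down to the toe board.
- bay3: A bay of the rack, a fixed tilted frame: origin at its middle, x up the slope, y across, z square to the slope. In it lies a fixed pile of flat strips, 185 x 70 mm, the top one a channel, 66 mm wide inside with 5 mm edges, its floor parallel to x and y at z = +10 to +35 mm: unknown, different in each bay and start, to be felt. A bar in it has its middle 15 mm higher; it may creep down to the toe board.
- bay4: A bay of the rack, a fixed tilted frame: origin at its middle, x up the slope, y across, z square to the slope. In it lies a fixed pile of flat strips, 185 x 70 mm, the top one a channel, 66 mm wide inside with 5 mm edges, its floor parallel to x and y at z = +10 to +35 mm: unknown, different in each bay and start, to be felt. A bar in it has its middle 15 mm higher; it may creep down to the toe board.
- bar1: Square steel tube in red-brown primer with black caps, 160 x 30 x 30 mm, 0.36 to 0.6 kg; may be absent. Origin at its geometric middle, x along it. A hidden slug in one end (+x or -x, not the same for all bars; the ends look alike) puts the centre of mass 33 mm from the middle: lifted by the middle in a light grip (7 N) that end sags; 45 N holds it level (0.12 to 0.19 N m).
- bar1_p (a point): Centre of the +x end face of bar1 (80 mm from its middle).
- bar1_q (a point): Centre of the -x end face of bar1 (80 mm from its middle).
- bar2: Square steel tube in red-brown primer with black caps, 160 x 30 x 30 mm, 0.36 to 0.6 kg; may be absent. Origin at its geometric middle, x along it. A hidden slug in one end (+x or -x, not the same for all bars; the ends look alike) puts the centre of mass 33 mm from the middle: lifted by the middle in a light grip (7 N) that end sags; 45 N holds it level (0.12 to 0.19 N m).
- bar2_p (a point): Centre of the +x end face of bar2 (80 mm from its middle).
- bar2_q (a point): Centre of the -x end face of bar2 (80 mm from its middle).
- bar3: Square steel tube in red-brown primer with black caps, 160 x 30 x 30 mm, 0.36 to 0.6 kg; may be absent. Origin at its geometric middle, x along it. A hidden slug in one end (+x or -x, not the same for all bars; the ends look alike) puts the centre of mass 33 mm from the middle: lifted by the middle in a light grip (7 N) that end sags; 45 N holds it level (0.12 to 0.19 N m).
- bar3_p (a point): Centre of the +x end face of bar3 (80 mm from its middle).
- bar3_q (a point): Centre of the -x end face of bar3 (80 mm from its middle).
- bar4: Square steel tube in red-brown primer with black caps, 160 x 30 x 30 mm, 0.36 to 0.6 kg; may be absent. Origin at its geometric middle, x along it. A hidden slug in one end (+x or -x, not the same for all bars; the ends look alike) puts the centre of mass 33 mm from the middle: lifted by the middle in a light grip (7 N) that end sags; 45 N holds it level (0.12 to 0.19 N m).
- bar4_p (a point): Centre of the +x end face of bar4 (80 mm from its middle).
- bar4_q (a point): Centre of the -x end face of bar4 (80 mm from its middle).
- flange: Bystander: steel pipe flange, 120 mm across, 55 mm high, beyond the bars. Origin at the middle of its underside.
- wrench: Bystander: wrench lying flat at the near right, beside the bars. Origin near its middle.
- jar: Bystander: grey jar, 64 mm across, 90 mm high, at the robot's left. Origin at the middle of its underside.
There are look-alikes about, which are no part of the job. What is shaped like the bar2 but turquoise or white is not meant. Leave any green look-alike of the bar4 alone.

How it is judged:
By the outcome, as a careful person would: the job done as asked, in the order asked, and still so for the second after the job is handed in, with the robot touching nothing.
Of bar1, bar2, bar3, bar4 only 3 to 4 are there at a start; the rules pass over those that are not, and their reading is None.
At some moment in a run one of bar1, bar2, bar3, bar4 may be knocked a few centimetres aside while the robot is not near it.
It also fails if it takes over 210 s, if anything falls off the work surface, if the arm or the gripper's body presses on something with over 40 N, if the wrist force passes 120 N, or if a joint passes its speed limit or range.

### The arm

A 6-joint arm with a two-finger parallel gripper is mounted at the origin on the work surface. World frame = base frame: x ahead of the robot, y to its left, z up, the work surface at z = 0. Lengths are in mm, angles in degrees, forces in N, time in s.
With the tool pointing down it reaches from about 300 to 875 mm from the base axis. Payload 6.4 kg.
Tool frame: the origin (TCP) lies at the very end of the fingers, on their centre line; the grasp point (between the pads) lies ctrl.hold_point_z behind it (ctrl.hold_point_z is the distance from the TCP to the grasp point, in mm); z points along the fingers, y is the line along which they close (so a half turn about z gives the same grasp; the last joint's range is limited). The gripper opens to 88 mm and grips with 3 to 60 N. Pads are 18 mm wide; open, the fingers measure 123 mm over their backs; the gripper's body (75 mm by 187 mm) begins 45 mm behind the grasp point.
Start: joints at [-11.82, 10.359, 92.074, -0, 77.567, -11.82], TCP at [575.014, 0.015, 238.714] pointing down, gripper open.
Joint ranges: [-171.53, 171.53], [-51.25, 118.39], [17.06, 147.69], [-65.23, 245.23], [0, 150.52], [-178.68, 178.68]. Speed limits (degrees/s): [147.25, 147.25, 172.46, 180, 180, 180].

### API

Orientations are given as a 3x3 rotation matrix whose columns are the frame's x, y, z axes.
In Python, from bench import read_state, grab_frame, camera_model, workorder, ctrl gives the robot as it stands. The module is installed in compiled form; this text tells all that it offers.
- The arm moves only by the tool servo_tool, never from a script. Its argument "series" is text: rows parted by semicolons, each of 7 numbers parted by spaces: the shift along the tool's x, y, z in cm, then the turn, a rotation vector about the tool's x, y, z in degrees, then the closure, from -1 (fully open) to 1 (shut). In form: dx dy dz rx ry rz jaw; .... A call has 1 to 5 rows; each row shifts and turns the commanded pose from where the row before left it, along the tool's axes as they then stand; what a row does not reach is not made up. A row lasts 1/10 s, in which the tool goes at most 50 mm and 8.59 degrees, less where a joint would pass 70% of its speed; a pose out of reach is approached as far as the arm can. A call with a gripper value outside its range is refused whole. The fingers move at their own pace and stop on an object; "newtons" is the grip in N (left out, the last holds). Time passes only in rows, so rows that do not move let the fingers close. It gives the time, the measured TCP pose, the force, the opening and the grip force at its end, in the units of the state.
- read_state(): the state, without advancing time (a new reading comes with each control period).
- grab_frame(name): name is "scene" or "side" or "wrist"; returns the picture (420x560x3 uint8, red, green, blue); there is no depth.
- camera_model(name): a dict with "mtx" (3x3 intrinsics, pixels), "dist_coeffs" ([k1, k2, p1, p2, k3] as OpenCV has them; the pictures are not rectified), "rvec" (rotation vector, rad) and "tvec" (3), from world to camera coordinates, as OpenCV has them. Camera axes: x right, y down, z forward; pixel columns grow to the right and rows downward; lengths in mm; the calibration is good to about 2 mm. A picture is of the moment at which its call begins: read the wrist's pose just before it. camera_model takes no time and is no camera call; for the wrist camera it gives the pose at the moment of the call.
- workorder.close_job(): hands the job in; it is judged then, once.
The state is a dict: "time": time; "q": joint angles; "joint_velocities": joint speeds; "joint_efforts": joint torques, N m; "eef_pos": TCP position; "tool_rot": TCP orientation; "force": force on the tool from outside, world axes, zero at the start; "torque": the same for the moment, N m; "opening": finger opening in mm; "gripper_force": force on a finger pad.
Only numpy, scipy, OpenCV 4.12 (cv2) and the standard library are available. Lean on these libraries where they do the work, as an engineer would, in place of code of your own. Each camera call takes 0.05 s, during which the arm holds its last target. There are 200 camera calls.

## Working session

There is one attempt and no reset: what is moved stays moved. The work goes in short steps, Python scripts to look and compute and a tool call to move; the robot and the scene stay as the last step left them, time stands still between calls to the robot, and variables do not carry over. Pictures are saved under pics/ and viewed, at most 14 in all, crops included, and the job is handed in when it is done.

Besides the shell and the picture viewer there is one more tool, called in YAML: its name, and indented under it one key for each argument. servo_tool: Moves the arm, as the interface text tells. Its arguments: {"type":"object","properties":{"series":{"type":"string"},"newtons":{"type":"number"}},"required":["series"]}

```bash
mkdir -p pics; python3 - <<'E'
from bench import *
import cv2
s=read_state();print(s,ctrl.hold_point_z)
for n in("scene","side"):
    cv2.imwrite(f"pics/{n}0.png",cv2.cvtColor(grab_frame(n),cv2.COLOR_RGB2BGR));m=camera_model(n)
    import numpy as np
    R=cv2.Rodrigues(np.array(m["rvec"],float))[0];print(n,m["mtx"],m["dist_coeffs"],-R.T@np.array(m["tvec"]).ravel(),R)
E
```

```text
{'time': 0.0, 'q': array([-1.18182946e+01,  1.04008637e+01,  9.21292222e+01, -1.78048126e-03,
        7.75655205e+01, -1.18209725e+01]), 'joint_velocities': array([-0.03310349,  0.00781577,  0.0005819 , -0.11753236,  0.13339147,
        0.08397561]), 'joint_efforts': array([-5.85923790e-04, -4.33866942e+01, -3.41848969e+01,  7.00952648e-02,
        3.87157314e-02, -1.54040990e-04]), 'eef_pos': array([5.74491773e+02, 1.32504101e-01, 2.37840754e+02]), 'tool_rot': array([[-5.31987975e-05,  9.99998655e-01, -1.63949048e-03],
       [ 9.99999950e-01,  5.37104705e-05,  3.12050245e-04],
       [ 3.12137883e-04, -1.63947380e-03, -9.99998607e-01]]), 'force': array([-0.16766497, -0.09285426, -0.11245982]), 'torque': array([-0.03435296, -0.08256238,  0.08893656]), 'gripper_force': 0.0, 'opening': 87.99402651853946} 18.700000000000003
scene [[514.95307374   0.         280.1061099 ]
 [  0.         514.95307374 206.8332935 ]
 [  0.           0.           1.        ]] [-0.13040484  0.          0.          0.          0.        ] [1420.93236214  630.18106147 1294.90902815] [[-0.59468094  0.80391836  0.00835795]
 [ 0.59498727  0.4470728  -0.6679192 ]
 [-0.54068912 -0.39222595 -0.74418686]]
side [[422.96993409   0.         277.47234949]
 [  0.         422.96993409 210.17221236]
 [  0.           0.           1.        ]] [-0.10745861  0.          0.          0.          0.        ] [ 445.2760502  -889.48302495 1093.71543604] [[ 0.99013978 -0.13952633 -0.01247461]
 [-0.1148031  -0.7572034  -0.64301109]
 [ 0.08027116  0.63810299 -0.76575526]]
```

View pics/scene0.png

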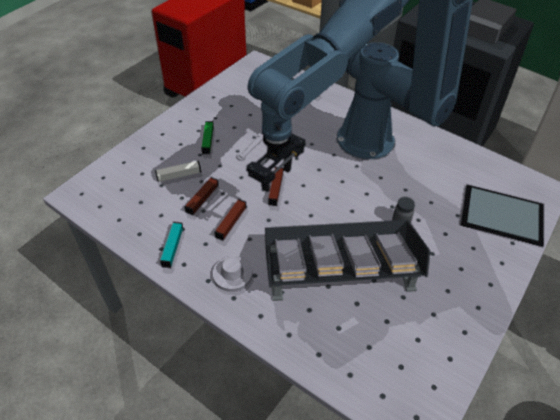

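View pics/side0.png

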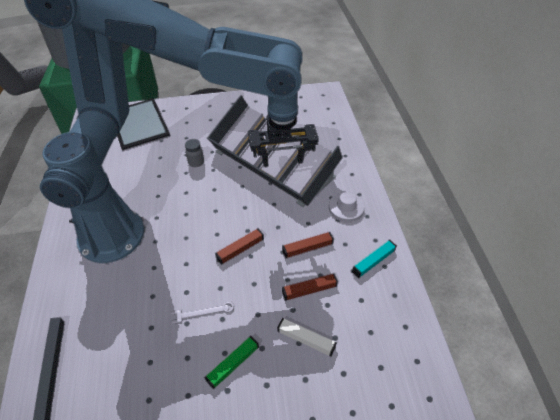

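The side view shows three red-brown bars, at (240,246), (308,244) and (310,287). The turquoise (375,258), white (307,336) and green (233,362) ones are look-alikes. The rack is at about (275,150), with its toe board facing the bars. I'll enlarge to confirm this and to pick the rack corners.

```bash
cat > h.py <<'E'
from bench import *
import cv2, numpy as np
def cam(n):
    m=camera_model(n);R=cv2.Rodrigues(np.array(m["rvec"],float))[0];t=np.array(m["tvec"],float).ravel()
    return np.array(m["mtx"]),np.array(m["dist_coeffs"],float),R,t
def ray(c,p):
    K,d,R,t=c;u=cv2.undistortPoints(np.array([[p]],float),K,d)[0,0]
    return -R.T@t, R.T@np.array([u[0],u[1],1.])
def plane(c,p,z):
    o,d=ray(c,p);return o+d*(z-o[2])/d[2]
def tri(c1,p1,c2,p2):
    o1,d1=ray(c1,p1);o2,d2=ray(c2,p2);A=np.stack([d1,-d2],1)
    s=np.linalg.lstsq(A,o2-o1,rcond=None)[0];a=o1+d1*s[0];b=o2+d2*s[1];return (a+b)/2,np.linalg.norm(a-b)
def proj(c,P):
    K,d,R,t=c;return cv2.projectPoints(np.array(P,float).reshape(-1,1,3),cv2.Rodrigues(R)[0],t,K,d)[0][:,0]
def red(im,amin=60):
    r,g,b=[im[...,i].astype(int) for i in range(3)]
    m=((r>50)&(r>1.7*g)&(r>1.7*b)).astype(np.uint8)
    cs=cv2.findContours(m,cv2.RETR_EXTERNAL,cv2.CHAIN_APPROX_NONE)[0]
    return [c for c in cs if cv2.contourArea(c)>amin],m
def save(n,im,box=None,f=1):
    if box: x0,y0,x1,y1=box;im=im[y0:y1,x0:x1]
    cv2.imwrite(f"pics/{n}.png",cv2.cvtColor(cv2.resize(im,None,fx=f,fy=f,interpolation=cv2.INTER_CUBIC),cv2.COLOR_RGB2BGR))
E
python3 - <<'E'
from h import *
for n,b,f in(("scene",(260,190,440,300),4.4),("side",(190,85,400,305),2.7)):
    im=grab_frame(n);c=cam(n);save(n+"c",im,b,f)
    for k in red(im)[0]:
        r=cv2.minAreaRect(k);bx=cv2.boxPoints(r);M=k.reshape(-1,2).mean(0)
        # centre line through visible top+side ~ z 20
        P=[plane(c,q,20)[:2] for q in bx];print(n,np.round(r[0]),np.round(r[1]),cv2.contourArea(k),np.round(plane(c,r[0],20)), np.round(P).tolist())
E
```

```text
scene [231. 217.] [11. 40.] 356.5 [ 628. -142.   20.] [[701.0, -147.0], [547.0, -177.0], [552.0, -136.0], [704.0, -108.0]]
scene [201. 193.] [ 7. 39.] 210.0 [ 605. -295.   20.] [[677.0, -300.0], [523.0, -320.0], [529.0, -290.0], [682.0, -272.0]]
scene [276. 183.] [ 9. 32.] 194.5 [ 414. -119.   20.] [[485.0, -99.0], [350.0, -171.0], [340.0, -141.0], [475.0, -71.0]]
scene [200.  47.] [96. 92.] 6868.0 [ -93. -949.   20.] [[-295.0, -1496.0], [-620.0, -1112.0], [59.0, -533.0], [309.0, -829.0]]
side [310. 286.] [13. 51.] 562.0 [ 611. -292.   20.] [[536.0, -283.0], [686.0, -260.0], [687.0, -302.0], [539.0, -323.0]]
side [309. 244.] [11. 46.] 455.0 [ 634. -146.   20.] [[560.0, -139.0], [708.0, -110.0], [709.0, -153.0], [564.0, -181.0]]
side [240. 246.] [11. 46.] 426.5 [ 424. -120.   20.] [[352.0, -136.0], [484.0, -63.0], [497.0, -103.0], [367.0, -173.0]]
```

View pics/scenec.png

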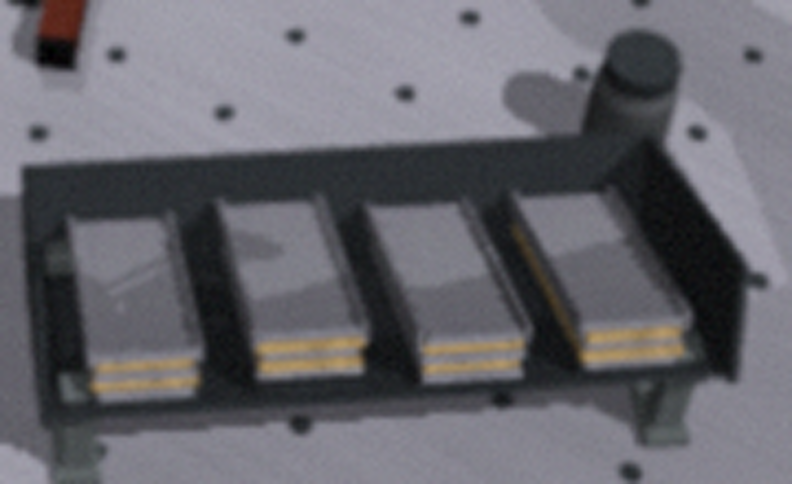

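View pics/sidec.png

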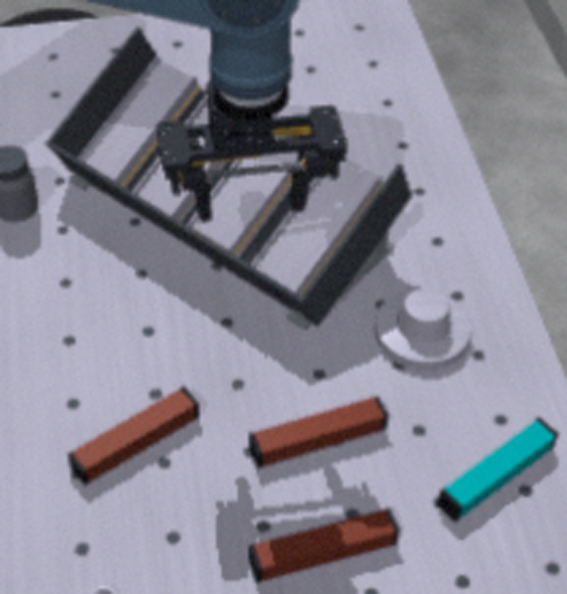

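All three bars are plain red-brown with black caps, at side pixels (240,246), (309,244) and (310,286), and the two views agree. I'll triangulate the rack corners next.

```bash
python3 - <<'E'
from h import *
a,b=cam("scene"),cam("side")
S=lambda x,y:(260+x/4.4,190+y/4.4); D=lambda x,y:(190+x/2.7,85+y/2.7)
L={"toeJ":(S(650,142),D(50,144)),"highJ":(S(745,265),D(136,31)),"toeF":(S(24,168),D(303,298)),"highF":(S(32,310),D(401,168))}
for k,(p,q) in L.items():
    print(k,[np.round(v,1) for v in tri(a,p,b,q)])
E
```

```text
toeJ [array([346.8, 345. ,  73.6]), np.float64(2.4)]
highJ [array([481.5, 462. , 163. ]), np.float64(3.6)]
toeF [array([637.7,   5.8,  80.5]), np.float64(3.5)]
highF [array([778. , 122.3, 165.1]), np.float64(1.6)]
```

```bash
cat >> h.py <<'E'
from scipy.spatial.transform import Rotation as Ro
U=np.array([.759,.651,0]);Y=np.array([-.651,.759,0]);N=-np.sin(np.radians(25))*U+np.array([0,0,np.cos(np.radians(25))])
X=np.cross(Y,N);C0=np.array([579,249,71.])
def down(psi):
    a=np.radians(psi);x=np.array([np.cos(a),np.sin(a),0]);z=np.array([0,0,-1.]);return np.stack([x,np.cross(z,x),z],1)
def slope(heavy_plus):   # heavy end (tool +x or -x) goes downhill
    x=-X if heavy_plus else X;return np.stack([x,np.cross(-N,x),-N],1)
def bay(i,x,z): return C0+X*x+Y*(-157.5+105*(i-1))+N*z
def plan(wps,start=None,mm=30,deg=7):
    s=read_state();p,R=(s["eef_pos"],s["tool_rot"]) if start is None else start
    for q,S in wps:
        rv=Ro.from_matrix(R.T@S).as_rotvec();d=R.T@(np.array(q,float)-p)
        n=int(np.ceil(max(np.linalg.norm(d)/mm,np.degrees(np.linalg.norm(rv))/deg,1)))
        r=Ro.from_rotvec(rv/n);A=sum((r**i).as_matrix() for i in range(n)) if n>1 else np.eye(3)
        w=np.linalg.solve(A,d)/10;print(n,"x",*np.round(w,2),*np.round(np.degrees(rv/n),2));p,R=np.array(q,float),S
E
python3 - <<'E'
from h import *
plan([([419,-120,100],down(28.5)),([419,-120,5],down(28.5))])
E
```

```text
9 x -2.08 -0.97 1.54 -0.01 0.0 6.83
4 x 0.0 0.0 2.38 0.0 0.0 0.0
```

servo_tool:
  series: "-2.08 -0.97 1.54 0 0 6.83 -1;-2.08 -0.97 1.54 0 0 6.83 -1;-2.08 -0.97 1.54 0 0 6.83 -1;-2.08 -0.97 1.54 0 0 6.83 -1;-2.08 -0.97 1.54 0 0 6.83 -1"

```text
time: 0.7
eef_pos: [503.7, -89.1, 161.0]
tool_rot: [[0.566, 0.825, 0.0], [0.825, -0.566, -0.0], [-0.0, 0.0, -1.0]]
force: [-0.4, -1.2, 0.2]
opening: 88.2
gripper_force: 0.0
```

servo_tool:
  series: "-2.08 -0.97 1.54 0 0 6.83 -1;-2.08 -0.97 1.54 0 0 6.83 -1;-2.08 -0.97 1.54 0 0 6.83 -1;-2.08 -0.97 1.54 0 0 6.83 -1;0 0 0 0 0 0 -1"

```text
time: 1.2
eef_pos: [415.6, -119.3, 97.9]
tool_rot: [[0.88, 0.475, -0.005], [0.475, -0.88, 0.003], [-0.003, -0.005, -1.0]]
force: [-0.3, 0.6, 0.2]
opening: 88.2
gripper_force: 0.0
```

```bash
python3 - <<'E'
from h import *
s=read_state();print(s["eef_pos"],s["torque"]);c=cam("wrist");im=grab_frame("wrist");save("w1",im)
for k in red(im)[0]:
    r=cv2.minAreaRect(k);P=np.array([plane(c,q,30)[:2] for q in cv2.boxPoints(r)]);print(r,np.round(P).tolist(),np.round(P.mean(0)))
# rack piles now clear? side/scene
for n,b,f in(("side",(190,85,350,215),4.6),):
    save(n+"d",grab_frame(n),b,f)
plan([([419,-120,5],down(28.5))])
E
```

```text
[ 415.61266448 -119.32837036   97.8728036 ] [0.01683449 0.13446089 0.06521808]
((277.9999694824219, 203.99996948242188), (227.99996948242188, 51.99999237060547), 90.0) [[478.0, -69.0], [491.0, -94.0], [363.0, -167.0], [347.0, -136.0]] [ 420. -117.]
((467.0921630859375, 17.017623901367188), (80.61359405517578, 49.91946792602539), 10.823010444641113) [[547.0, -136.0], [569.0, -127.0], [584.0, -168.0], [562.0, -178.0]] [ 566. -152.]
4 x -0.01 -0.02 2.39 0.0 -0.01 0.03
```

View pics/w1.png

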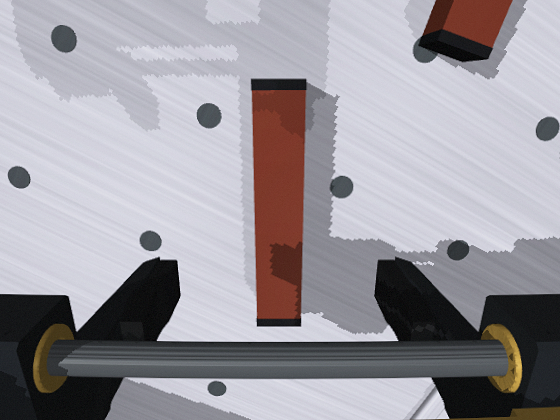

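View pics/sided.png

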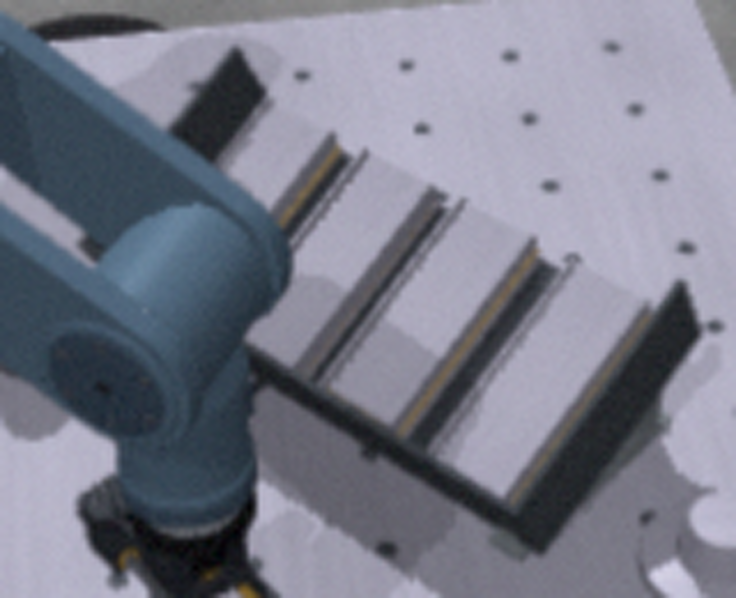

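The wrist view shows the bar upright between the jaws, cols 252–305 and rows 79–326, so it is aligned. In the side crop the pile high-end corners are at (572,260)/(650,305), (463,200)/(537,240) and (365,153)/(440,190). I'll descend, grip and lift.

servo_tool:
  series: "0.03 0 2.38 0 0 0 -1;0 0 2.38 0 0 0 -1;0 0 2.38 0 0 0 -1;0 0 2.3 0 0 0 -1;0 0 0 0 0 0 -1"

```text
time: 1.8
eef_pos: [419.3, -119.4, 4.2]
tool_rot: [[0.877, 0.48, -0.003], [0.48, -0.877, 0.002], [-0.001, -0.003, -1.0]]
force: [-0.3, 0.4, 0.7]
opening: 88.0
gripper_force: 0.0
```

servo_tool:
  series: "0 0 0 0 0 0 1;0 0 0 0 0 0 1;0 0 0 0 0 0 1;0 0 0 0 0 0 1;0 0 0 0 0 0 1"
  newtons: 45

```text
time: 2.3
eef_pos: [419.9, -120.5, 6.4]
tool_rot: [[0.879, 0.478, 0.001], [0.478, -0.879, -0.001], [0.001, 0.001, -1.0]]
force: [0.2, 0.5, 0.2]
opening: 50.0
gripper_force: 0.0
```

servo_tool:
  series: "0 0 0 0 0 0 1;0 0 0 0 0 0 1;0 0 0 0 0 0 1;0 0 0 0 0 0 1;0 0 0 0 0 0 1"

```text
time: 2.8
eef_pos: [419.2, -119.9, 5.7]
tool_rot: [[0.879, 0.478, -0.001], [0.478, -0.879, 0.001], [-0.0, -0.001, -1.0]]
force: [-2.0, 2.5, 3.0]
opening: 29.6
gripper_force: 45.0
```

```bash
python3 - <<'E'
from h import *
s=read_state();print(s["eef_pos"],s["force"],s["torque"],s["opening"],s["gripper_force"])
c=cam("side")
for i,(l,r) in {1:((572,260),(650,305)),2:((463,200),(537,240)),3:((365,153),(440,190))}.items():
    for p in(l,r):
        o,d=ray(c,(190+p[0]/4.6,85+p[1]/4.6));o2=C0+X*92.5;P=o+d*((o2-o)@X)/(d@X)-C0
        print(i,np.round(P@Y+157.5-105*(i-1),1),np.round(P@N,1))
E
```

```text
[ 419.18526501 -119.94961454    5.70142703] [-2.01964921  2.48318393  2.99134052] [ 0.45199131  0.33314532 -0.10824989] 29.596009668289533 44.9953087605536
1 35.3 17.0
1 -36.7 12.1
2 37.4 18.7
2 -36.4 19.0
3 40.5 5.6
3 -42.2 13.4
```

servo_tool:
  series: "0 0 -2 0 0 0 1;0 0 -3 0 0 0 1;0 0 -3 0 0 0 1;0 0 -3 0 0 0 1;0 0 -3 0 0 0 1"

```text
time: 3.3
eef_pos: [418.9, -120.0, 146.2]
tool_rot: [[0.879, 0.478, -0.001], [0.478, -0.879, 0.0], [-0.0, -0.001, -1.0]]
force: [0.4, -1.0, -4.0]
opening: 29.4
gripper_force: 45.0
```

```bash
cat >> h.py <<'E'
def weigh(k=6):
    T=[];F=[]
    for i in range(k):
        grab_frame("side") if i<k-1 else save("wg%d"%int(read_state()["time"]*10),grab_frame("side"),(150,80,400,310),2.6)
        s=read_state();T.append(s["torque"]);F.append(s["force"])
    T=np.array(T);x=s["tool_rot"][:,0];m=np.cross(x,[0,0,-1.])
    print("along +x heavy:",np.round(T@m,3),"F",np.round(np.mean(F,0),2),"T",np.round(T.mean(0),3),s["time"],s["eef_pos"],s["opening"])
E
python3 -c "
from h import *
weigh()"
```

```text
along +x heavy: [-0.319 -0.102 -0.046 -0.039 -0.018 -0.068] F [ 0.75  0.15 -3.43] T [ 0.075 -0.071  0.024] 3.6 [ 418.18516769 -119.48908568  143.6809969 ] 29.903816974426466
```

The torque reading is too noisy to decide, so I'll use the light-grip sag test.

servo_tool:
  series: "0 0 0 0 0 0 1;0 0 0 0 0 0 1;0 0 0 0 0 0 1;0 0 0 0 0 0 1;0 0 0 0 0 0 1"
  newtons: 7

```text
time: 4.1
eef_pos: [419.4, -120.2, 145.6]
tool_rot: [[0.879, 0.478, -0.0], [0.478, -0.879, 0.0], [-0.0, -0.0, -1.0]]
force: [0.5, 0.7, -4.1]
opening: 30.2
gripper_force: 7.0
```

```bash
python3 -c "
from h import *
weigh()
im=grab_frame('wrist');a=grab_frame('side');print(red(im)[0] and [(cv2.minAreaRect(k),cv2.boundingRect(k)) for k in red(im)[0]])
b=cv2.resize(a[120:330,150:400],(500,420),interpolation=cv2.INTER_CUBIC);im=cv2.resize(im,(300,225));p=np.zeros((420,300,3),np.uint8);p[:225]=im
save('sag1',np.hstack([b,p]))"
```

```text
along +x heavy: [ 0.022  0.063  0.042  0.032 -0.018  0.021] F [ 0.01  0.14 -3.82] T [ 0.041  0.053 -0.025] 4.4 [ 419.44857292 -120.22416816  145.76539057] 29.96722365599687
[(((541.5, 140.5), (77.0, 35.0), 90.0), (524, 102, 36, 78)), (((432.44232177734375, 24.159713745117188), (56.27647399902344, 70.95956420898438), 19.855215072631836), (394, 0, 77, 60))]
```

View pics/sag1.png

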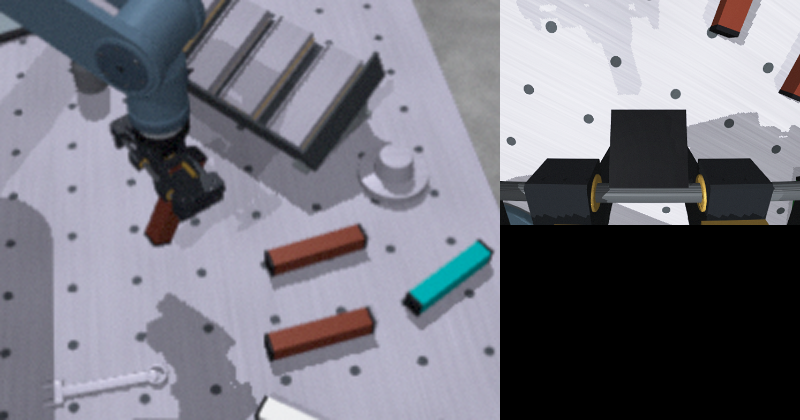

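The sag is clear. The low end is at crop (158,240), towards the robot, and the wrist view shows the +x end tipped up. So the heavy end is tool −x, and I'll measure the sag angle before setting it back level.

```bash
python3 -c "
from h import *
s=read_state();c=cam('side');im=grab_frame('side');R=s['tool_rot'];x,y=R[:,0],R[:,1];g=s['eef_pos']+[0,0,14]
o,d=ray(c,(150+158/2,120+241/2));P=o+d*((g-o)@y)/(d@y)-g;print('low end x,z rel',P@x,P[2])
for k in red(im)[0]:
  r=cv2.boundingRect(k);print(r)
"
```

```text
low end x,z rel -30.336228540818777 -86.1124660388059
(285, 275, 51, 24)
(285, 233, 47, 24)
(224, 220, 15, 22)
```

servo_tool:
  series: "0 0 2 0 0 0 1;0 0 2 0 0 0 1;0 0 2 0 0 0 1;0 0 1.3 0 0 0 1;0 0 0.5 0 0 0 1"
  newtons: 7

```text
time: 5.05
eef_pos: [420.2, -120.2, 67.7]
tool_rot: [[0.879, 0.477, 0.001], [0.477, -0.879, 0.0], [0.001, 0.0, -1.0]]
force: [1.1, 3.3, 11.1]
opening: 30.0
gripper_force: 7.0
```

servo_tool:
  series: "0.7 0 0.2 0 0 0 1;0.7 0 0.3 0 0 0 1;0.7 0 0.3 0 0 0 1;0.6 0 0.3 0 0 0 1;0.6 0 0.3 0 0 0 1"

```text
time: 5.55
eef_pos: [449.0, -104.2, 53.5]
tool_rot: [[0.878, 0.478, 0.0], [0.478, -0.878, -0.0], [-0.0, 0.0, -1.0]]
force: [-2.0, -0.5, -1.4]
opening: 29.8
gripper_force: 7.0
```

```bash
python3 -c "
from h import *
s=read_state();print(s['eef_pos'],s['force'],s['torque'],s['opening']);im=grab_frame('side');save('set1',im,(150,120,400,330),3)"
```

```text
[ 448.9675453  -104.20702632   53.53854224] [-1.97018673 -0.48032328 -1.42017071] [-0.11019001  0.22787236  0.02374016] 29.777554560922464
```

View pics/set1.png

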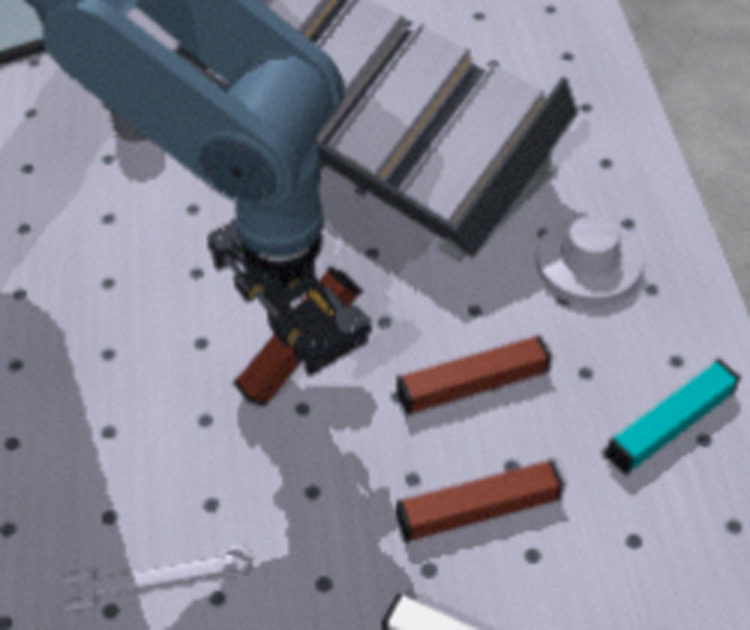

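The arc works: the bar has come up to about 40°, heavy end at crop (262,385) on the table. I'll carry on until it lies level, then grip firmly and lift.

servo_tool:
  series: "0.6 0 0.4 0 0 0 1;0.6 0 0.4 0 0 0 1;0.5 0 0.5 0 0 0 1;0.5 0 0.5 0 0 0 1;0.4 0 0.5 0 0 0 1"

```text
time: 6.1
eef_pos: [471.5, -91.8, 30.2]
tool_rot: [[0.879, 0.478, -0.0], [0.478, -0.879, 0.0], [-0.0, -0.0, -1.0]]
force: [-0.5, -1.0, -2.3]
opening: 30.0
gripper_force: 7.0
```

servo_tool:
  series: "0.4 0 0.6 0 0 0 1;0.4 0 0.6 0 0 0 1;0.3 0 0.6 0 0 0 1;0.2 0 0.4 0 0 0 1;0 0 0.2 0 0 0 1"

```text
time: 6.6
eef_pos: [483.3, -85.5, 7.0]
tool_rot: [[0.879, 0.478, 0.0], [0.478, -0.879, 0.001], [0.001, -0.0, -1.0]]
force: [-2.9, 3.9, 10.6]
opening: 29.7
gripper_force: 7.0
```

servo_tool:
  series: "0 0 0 0 0 0 1;0 0 0 0 0 0 1;0 0 0 0 0 0 1"
  newtons: 45

```text
time: 6.9
eef_pos: [483.3, -85.5, 7.0]
tool_rot: [[0.879, 0.477, 0.001], [0.477, -0.879, 0.0], [0.001, 0.0, -1.0]]
force: [0.1, 4.3, 4.4]
opening: 29.5
gripper_force: 45.0
```

servo_tool:
  series: "0 0 -2 0 0 0 1;0 0 -3 0 0 0 1;0 0 -4 0 0 0 1;0 0 -4 0 0 0 1;0 0 -3 0 0 0 1"

```text
time: 7.4
eef_pos: [483.1, -86.1, 168.5]
tool_rot: [[0.879, 0.477, 0.002], [0.477, -0.879, -0.001], [0.001, 0.002, -1.0]]
force: [0.8, -0.0, -4.0]
opening: 29.7
gripper_force: 45.0
```

servo_tool:
  series: "0 0 0 0 0 0 1;0 0 0 0 0 0 1;0 0 0 0 0 0 1"

```text
time: 7.7
eef_pos: [481.2, -85.2, 164.2]
tool_rot: [[0.879, 0.477, -0.004], [0.477, -0.879, 0.002], [-0.003, -0.003, -1.0]]
force: [-0.9, -0.2, -4.1]
opening: 29.6
gripper_force: 45.0
```

```bash
python3 - <<'E'
from h import *
weigh(10)
S=slope(False)
for i in(2,3):
    print(i);plan([(bay(i,-8,150),S),(bay(i,-8,60),S)])
    print(bay(i,-8,150))
save('lift1',grab_frame('side'),(150,80,400,330),3)
E
```

```text
along +x heavy: [-0.035 -0.092 -0.084 -0.089 -0.132 -0.056 -0.064 -0.066 -0.107 -0.088] F [-0.21  0.17 -3.76] T [ 0.089 -0.044  0.004] 8.2 [482.68745881 -85.79995224 166.59486176] 29.645973424011732
2
9 x 2.31 -1.83 0.05 0.29 2.77 -1.32
3 x -0.0 -0.0 3.0 -0.0 -0.0 0.0
[559.55931002 163.16377579 203.56562091]
3
12 x 1.63 -2.24 0.03 0.22 2.08 -0.99
3 x -0.0 -0.0 3.0 -0.0 -0.0 0.0
[491.20431002 242.85877579 203.56562091]
```

View pics/lift1.png

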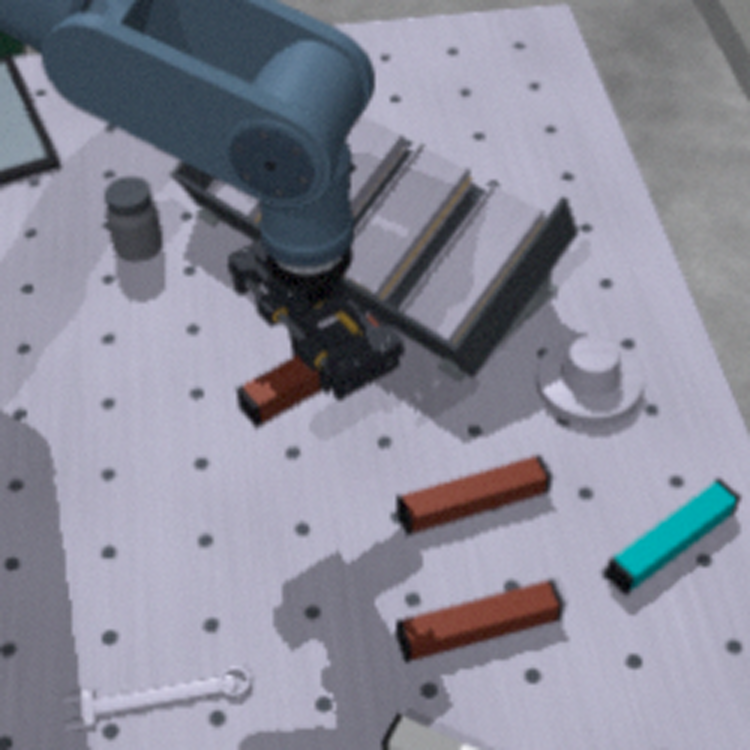

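servo_tool:
  series: "1.63 -2.24 0.03 0.22 2.08 -0.99 1;1.63 -2.24 0.03 0.22 2.08 -0.99 1;1.63 -2.24 0.03 0.22 2.08 -0.99 1;1.63 -2.24 0.03 0.22 2.08 -0.99 1;1.63 -2.24 0.03 0.22 2.08 -0.99 1"

```text
time: 8.75
eef_pos: [495.8, 52.9, 171.9]
tool_rot: [[0.82, 0.553, 0.146], [0.542, -0.833, 0.11], [0.182, -0.011, -0.983]]
force: [-0.4, -0.6, -4.0]
opening: 29.3
gripper_force: 45.0
```

servo_tool:
  series: "1.63 -2.24 0.03 0.22 2.08 -0.99 1;1.63 -2.24 0.03 0.22 2.08 -0.99 1;1.63 -2.24 0.03 0.22 2.08 -0.99 1;1.63 -2.24 0.03 0.22 2.08 -0.99 1;1.63 -2.24 0.03 0.22 2.08 -0.99 1"

```text
time: 9.25
eef_pos: [494.9, 189.8, 192.3]
tool_rot: [[0.731, 0.625, 0.275], [0.582, -0.781, 0.228], [0.357, -0.006, -0.934]]
force: [-0.8, -0.5, -3.6]
opening: 29.7
gripper_force: 45.0
```

servo_tool:
  series: "1.63 -2.24 0.03 0.22 2.08 -0.99 1;1.63 -2.24 0.03 0.22 2.08 -0.99 1;0 0 0 0 0 0 1;0 0 0 0 0 0 1"

```text
time: 9.65
eef_pos: [490.1, 242.9, 203.8]
tool_rot: [[0.687, 0.652, 0.321], [0.591, -0.758, 0.275], [0.423, 0.0, -0.906]]
force: [-0.7, -0.0, -3.4]
opening: 29.7
gripper_force: 45.0
```

servo_tool:
  series: "0 0 3 0 0 0 1;0 0 3 0 0 0 1;0 0 3 0 0 0 1;0 0 0 0 0 0 1;0 0 0 0 0 0 1"

```text
time: 10.15
eef_pos: [519.3, 266.8, 121.7]
tool_rot: [[0.689, 0.65, 0.32], [0.589, -0.76, 0.275], [0.421, -0.001, -0.907]]
force: [-0.2, -0.1, -3.0]
opening: 29.5
gripper_force: 45.0
```

```bash
python3 - <<'E'
from h import *
F=[]
for i in range(3): im=grab_frame("scene");F.append(read_state()["force"])
s=read_state();P=s["eef_pos"]-C0;print("loc",P@X,P@Y-52.5,P@N,s["tool_rot"].T@slope(False),np.mean(F,0),np.mean(F,0)@N,s["joint_velocities"].round(1))
plan([(bay(3,-8,60),slope(False))])
w=grab_frame("wrist");a=cv2.resize(im[180:310,250:450],(600,390),interpolation=cv2.INTER_CUBIC);b=np.zeros((390,200,3),np.uint8);b[:150]=cv2.resize(w,(200,150));save("b3",np.hstack([a,b]))
E
```

```text
loc -7.061989738300488 -0.6731089893605642 61.94244102893972 [[ 9.99925630e-01  1.61595789e-04 -3.10410302e-03]
 [-1.66932528e-04  9.99918433e-01 -1.71860571e-03]
 [ 3.10363752e-03  1.71899608e-03  9.99983168e-01]] [-0.11848024  0.43737771 -2.8950989 ] -2.706179415832458 [ 0.1 -0.4  0.   0.1 -0.2 -0. ]
1 x -0.09 -0.07 0.19 0.1 -0.18 -0.01
```

View pics/b3.png

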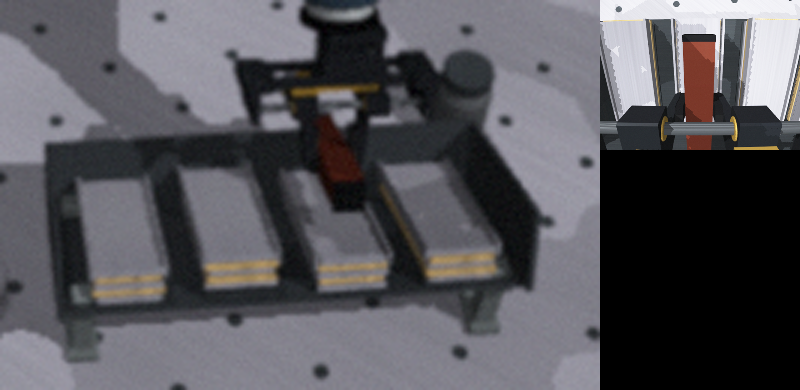

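The wrist and scene views show the bar centred over bay 3, clear above the channel. I'll lower it gently.

servo_tool:
  series: "0 0 0.4 0 0 0 1;0 0 0.4 0 0 0 1;0 0 0.4 0 0 0 1;0 0 0.4 0 0 0 1;0 0 0.3 0 0 0 1"

```text
time: 10.85
eef_pos: [525.5, 272.8, 104.6]
tool_rot: [[0.688, 0.651, 0.321], [0.59, -0.759, 0.276], [0.423, -0.0, -0.906]]
force: [-0.5, 0.0, -3.7]
opening: 29.8
gripper_force: 45.0
```

servo_tool:
  series: "0 0 0.1 0 0 0 1;0 0 0.1 0 0 0 1;0 0 0.1 0 0 0 1;0 0 0.1 0 0 0 1;0 0 0 0 0 0 1"

```text
time: 11.35
eef_pos: [526.9, 273.9, 101.5]
tool_rot: [[0.688, 0.651, 0.321], [0.59, -0.759, 0.276], [0.423, -0.0, -0.906]]
force: [0.6, -0.2, -4.1]
opening: 29.4
gripper_force: 45.0
```

servo_tool:
  series: "0 0 0.15 0 0 0 1;0 0 0.15 0 0 0 1;0 0 0.15 0 0 0 1;0 0 0.15 0 0 0 1;0 0 0 0 0 0 1"

```text
time: 11.85
eef_pos: [528.7, 275.5, 95.8]
tool_rot: [[0.688, 0.651, 0.321], [0.59, -0.759, 0.276], [0.423, -0.0, -0.906]]
force: [0.3, -0.2, -4.0]
opening: 29.6
gripper_force: 45.0
```

servo_tool:
  series: "0 0 0.1 0 0 0 1;0 0 0.1 0 0 0 1;0 0 0.1 0 0 0 1;0 0 0.1 0 0 0 1;0 0 0.1 0 0 0 1"

```text
time: 12.35
eef_pos: [530.5, 276.9, 91.5]
tool_rot: [[0.688, 0.651, 0.321], [0.59, -0.759, 0.276], [0.423, -0.0, -0.906]]
force: [-0.5, 0.2, -2.8]
opening: 29.5
gripper_force: 45.0
```

servo_tool:
  series: "0 0 0.1 0 0 0 1;0 0 0.1 0 0 0 1;0 0 0.1 0 0 0 1;0 0 0.1 0 0 0 1;0 0 0 0 0 0 1"

```text
time: 12.85
eef_pos: [531.5, 277.7, 89.1]
tool_rot: [[0.687, 0.652, 0.321], [0.59, -0.759, 0.276], [0.423, -0.0, -0.906]]
force: [-13.2, -9.4, 13.3]
opening: 29.7
gripper_force: 45.0
```

Contact at about 20 N. I'll ease off, release and retreat.

servo_tool:
  series: "0 0 -0.1 0 0 0 1;0 0 0 0 0 0 1;0 0 0 0 0 0 0.09;0 0 0 0 0 0 0.09;0 0 0 0 0 0 0.09"

```text
time: 13.35
eef_pos: [531.9, 277.8, 89.2]
tool_rot: [[0.687, 0.651, 0.322], [0.589, -0.759, 0.276], [0.424, 0.0, -0.906]]
force: [0.1, -0.2, 0.8]
opening: 40.2
gripper_force: 0.0
```

servo_tool:
  series: "0 0 0 0 0 0 0.09;0 0 -1 0 0 0 0.09;0 0 -2 0 0 0 0.09;0 0 -3 0 0 0 -0.5;0 0 -4 0 0 0 -1"

```text
time: 13.85
eef_pos: [497.9, 249.7, 179.4]
tool_rot: [[0.689, 0.651, 0.319], [0.59, -0.759, 0.275], [0.421, -0.001, -0.907]]
force: [0.2, 0.9, 0.4]
opening: 53.9
gripper_force: 0.0
```

servo_tool:
  series: "0 0 -4 0 0 0 -1;0 0 0 0 0 0 -1;0 0 0 0 0 0 -1"

```text
time: 14.15
eef_pos: [486.9, 238.9, 217.4]
tool_rot: [[0.687, 0.65, 0.325], [0.589, -0.76, 0.276], [0.426, 0.002, -0.905]]
force: [-0.3, 0.2, 0.3]
opening: 78.1
gripper_force: 0.0
```

```bash
python3 - <<'E'
from h import *
n="wrist";im=grab_frame(n);c=cam(n)
for k in red(im,200)[0]:
    r=cv2.minAreaRect(k)
    o,d=ray(c,r[0]);o2=C0+N*47;P=o+d*((o2-o)@N)/(d@N)-C0;print(np.round(r[0]),np.round(r[1]),r[2],"loc",P@X,P@Y-52.5)
sd=grab_frame("side");cs=cam("side")
for k in red(sd)[0]:
    r=cv2.minAreaRect(k);print(np.round(r[0]),np.round(plane(cs,r[0],20)))
save("b3r",np.hstack([cv2.resize(im,(400,300)),cv2.resize(sd,(400,300))]))
B=np.array([631,-145]);S=down(11)
plan([([631,-145,110],S),([631,-145,6],S)])
E
```

```text
[276. 196.] [189.  41.] 90.0 loc -5.815497102621786 1.2739497263146902
[310. 286.] [ 612. -293.   20.]
[308. 244.] [ 633. -146.   20.]
[259. 140.] [536. 367.  20.]
15 x -0.44 2.78 0.56 -0.43 -1.63 1.94
4 x 0.0 0.0 2.6 0.0 0.0 0.0
```

View pics/b3r.png

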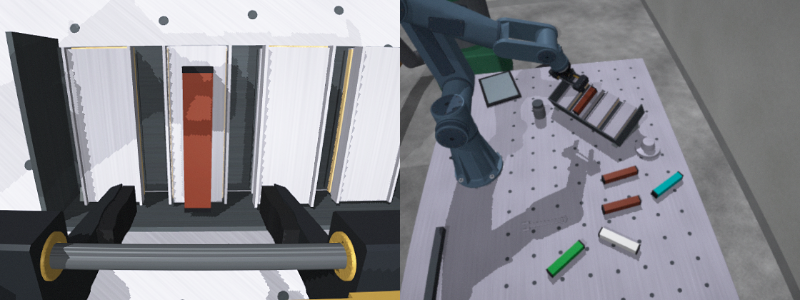

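The bar lies straight in the bay 3 channel at wrist pixel (197,138). The other two bars haven't moved. Next is bar B.

servo_tool:
  series: "-0.44 2.78 0.56 -0.43 -1.63 1.94 -1;-0.44 2.78 0.56 -0.43 -1.63 1.94 -1;-0.44 2.78 0.56 -0.43 -1.63 1.94 -1;-0.44 2.78 0.56 -0.43 -1.63 1.94 -1;-0.44 2.78 0.56 -0.43 -1.63 1.94 -1"

```text
time: 14.75
eef_pos: [560.6, 121.6, 177.3]
tool_rot: [[0.828, 0.511, 0.231], [0.483, -0.859, 0.168], [0.284, -0.028, -0.958]]
force: [0.5, 0.1, 0.8]
opening: 88.1
gripper_force: 0.0
```

servo_tool:
  series: "-0.44 2.78 0.56 -0.43 -1.63 1.94 -1;-0.44 2.78 0.56 -0.43 -1.63 1.94 -1;-0.44 2.78 0.56 -0.43 -1.63 1.94 -1;-0.44 2.78 0.56 -0.43 -1.63 1.94 -1;-0.44 2.78 0.56 -0.43 -1.63 1.94 -1"

```text
time: 15.25
eef_pos: [609.2, -8.1, 140.9]
tool_rot: [[0.927, 0.355, 0.122], [0.348, -0.935, 0.076], [0.14, -0.028, -0.99]]
force: [0.9, 0.1, -0.1]
opening: 88.4
gripper_force: 0.0
```

servo_tool:
  series: "-0.44 2.78 0.56 -0.43 -1.63 1.94 -1;-0.44 2.78 0.56 -0.43 -1.63 1.94 -1;-0.44 2.78 0.56 -0.43 -1.63 1.94 -1;-0.44 2.78 0.56 -0.43 -1.63 1.94 -1;-0.44 2.78 0.56 -0.43 -1.63 1.94 -1"

```text
time: 15.75
eef_pos: [630.6, -145.8, 108.4]
tool_rot: [[0.982, 0.19, -0.004], [0.19, -0.982, 0.002], [-0.004, -0.003, -1.0]]
force: [-0.3, -0.3, 1.1]
opening: 88.1
gripper_force: 0.0
```

servo_tool:
  series: "0 0 0 0 0 0 -1;0 0 0 0 0 0 -1"

```text
time: 15.95
eef_pos: [630.5, -144.9, 109.1]
tool_rot: [[0.982, 0.191, -0.003], [0.191, -0.982, 0.003], [-0.002, -0.003, -1.0]]
force: [-0.1, -0.3, 0.9]
opening: 88.1
gripper_force: 0.0
```

```bash
cat >> h.py <<'E'
def look():
    T=[];n="wrist";c=cam(n);im=grab_frame(n)
    for k in red(im,300)[0]:
        r=cv2.minAreaRect(k);b=cv2.boxPoints(r);P=np.array([plane(c,q,30)[:2] for q in b])
        e=[P[1]-P[0],P[2]-P[1]];e=max(e,key=np.linalg.norm);print("bar",np.round(r[0]),np.round(P.mean(0),1),"ang",np.degrees(np.arctan2(e[1],e[0]))%180,np.linalg.norm(e))
    for i in range(6): grab_frame(n);s=read_state();T.append(s["torque"])
    x=s["tool_rot"][:,0];print("base",np.mean(T,0)@np.cross(x,[0,0,-1.]),s["eef_pos"]);return s
E
python3 - <<'E'
from h import *
look();S=down(11)
plan([([631,-145,6],S)])
E
```

```text
bar [476. 251.] [ 627.9 -281.9] ang 8.177727852743404 111.61943426896049
bar [276. 206.] [ 630.5 -143.4] ang 9.749034824652888 147.2765046510319
base 0.06978204579162282 [ 631.55898481 -144.65968358  111.85450053]
4 x -0.02 0.01 2.65 -0.0 -0.01 0.02
```

servo_tool:
  series: "0 0 2.6 0 0 0 -1;0 0 2.6 0 0 0 -1;0 0 2.6 0 0 0 -1;0 0 2.6 0 0 0 -1;0 0 0 0 0 0 -1"

```text
time: 16.8
eef_pos: [628.6, -143.8, 3.8]
tool_rot: [[0.981, 0.192, -0.006], [0.192, -0.981, 0.003], [-0.005, -0.004, -1.0]]
force: [0.2, 0.4, -0.1]
opening: 88.0
gripper_force: 0.0
```

servo_tool:
  series: "0 0 0 0 0 0 1;0 0 0 0 0 0 1;0 0 0 0 0 0 1;0 0 0 0 0 0 1;0 0 0 0 0 0 1"
  newtons: 45

```text
time: 17.3
eef_pos: [632.0, -145.6, 8.4]
tool_rot: [[0.982, 0.191, 0.002], [0.191, -0.982, 0.0], [0.002, 0.0, -1.0]]
force: [0.7, 0.5, 0.1]
opening: 50.4
gripper_force: 0.0
```

servo_tool:
  series: "0 0 0 0 0 0 1;0 0 0 0 0 0 1;0 0 0 0 0 0 1;0 0 0 0 0 0 1;0 0 0 0 0 0 1"

```text
time: 17.8
eef_pos: [631.5, -145.1, 7.6]
tool_rot: [[0.982, 0.191, 0.0], [0.191, -0.982, 0.001], [0.0, -0.001, -1.0]]
force: [0.4, 1.4, 2.6]
opening: 29.7
gripper_force: 45.0
```

servo_tool:
  series: "0 0 -2 0 0 0 1;0 0 -3 0 0 0 1;0 0 -4 0 0 0 1;0 0 -4 0 0 0 1;0 0 -3 0 0 0 1"

```text
time: 18.3
eef_pos: [631.4, -145.7, 169.0]
tool_rot: [[0.982, 0.191, 0.001], [0.191, -0.982, 0.0], [0.001, 0.0, -1.0]]
force: [0.4, -0.2, -4.1]
opening: 29.4
gripper_force: 45.0
```

servo_tool:
  series: "0 0 0 0 0 0 1;0 0 0 0 0 0 1;0 0 0 0 0 0 1;0 0 0 0 0 0 1"

```text
time: 18.7
eef_pos: [629.8, -144.8, 164.2]
tool_rot: [[0.982, 0.191, -0.004], [0.191, -0.982, 0.003], [-0.004, -0.003, -1.0]]
force: [0.1, -0.6, -5.2]
opening: 29.3
gripper_force: 45.0
```

```bash
python3 - <<'E'
from h import *
weigh(12)
for h in(0,1):
    S=slope(h);print(h);plan([(bay(2,-8,150),S),(bay(2,-8,60),S)])
E
```

```text
along +x heavy: [0.254 0.274 0.229 0.238 0.197 0.249 0.267 0.184 0.239 0.269 0.308 0.193] F [-0.17  0.04 -4.61] T [0.008 0.248 0.002] 19.3 [ 631.51488794 -145.45961665  167.64929874] 29.959188875172615
0
11 x 0.62 -2.87 -0.16 0.59 2.22 -2.65
3 x -0.0 -0.0 3.0 -0.0 -0.0 0.0
1
22 x -1.86 -0.58 0.29 1.48 -0.39 6.7
3 x 0.0 0.0 3.0 0.0 0.0 0.0
```

The reading, less the 0.07 baseline, is about +0.17 N m, so the heavy end is tool +x. I'll turn it the long way round, which keeps joint 6 in range.

servo_tool:
  series: "0 0 0 0 0 -8.3 1;0 0 0 0 0 -8.3 1;0 0 0 0 0 -8.3 1;0 0 0 0 0 -8.3 1;0 0 0 0 0 -8.3 1"

```text
time: 19.8
eef_pos: [631.5, -145.5, 167.7]
tool_rot: [[0.604, 0.797, 0.001], [0.797, -0.604, 0.0], [0.001, 0.0, -1.0]]
force: [-0.9, 0.3, -4.3]
opening: 29.5
gripper_force: 45.0
```

servo_tool:
  series: "0 0 0 0 0 -8.3 1;0 0 0 0 0 -8.3 1;0 0 0 0 0 -8.3 1;0 0 0 0 0 -8.3 1;0 0 0 0 0 -8.3 1"

```text
time: 20.3
eef_pos: [631.6, -145.5, 167.7]
tool_rot: [[-0.076, 0.997, 0.001], [0.997, 0.076, 0.0], [0.0, 0.001, -1.0]]
force: [-0.1, -0.5, -4.9]
opening: 29.5
gripper_force: 45.0
```

servo_tool:
  series: "0 0 0 0 0 -8.3 1;0 0 0 0 0 -8.3 1;0 0 0 0 0 -8.3 1;0 0 0 0 0 -8.3 1;0 0 0 0 0 -8.3 1"

```text
time: 20.8
eef_pos: [631.7, -145.5, 167.7]
tool_rot: [[-0.718, 0.696, 0.001], [0.696, 0.718, 0.0], [-0.001, 0.001, -1.0]]
force: [-0.0, -0.4, -4.7]
opening: 29.4
gripper_force: 45.0
```

servo_tool:
  series: "0 0 0 0 0 -8.3 1;0 0 0 0 0 -8.3 1;0 0 0 0 0 -8.3 1;0 0 0 0 0 -8.3 1;0 0 0 0 0 -8.3 1"

```text
time: 21.3
eef_pos: [631.8, -145.5, 167.8]
tool_rot: [[-0.999, 0.046, 0.001], [0.046, 0.999, 0.0], [-0.001, 0.0, -1.0]]
force: [-0.3, -0.6, -4.7]
opening: 29.7
gripper_force: 45.0
```

servo_tool:
  series: "0 0 0 0 0 -8.3 1;0 0 0 0 0 -8.3 1;0 0 0 0 0 -8.3 1;0 0 0 0 0 -8.3 1;0 0 0 0 0 -8.3 1"

```text
time: 21.8
eef_pos: [631.7, -145.5, 167.8]
tool_rot: [[-0.779, -0.627, 0.001], [-0.627, 0.779, 0.001], [-0.001, -0.0, -1.0]]
force: [0.2, -0.7, -5.0]
opening: 29.7
gripper_force: 45.0
```

servo_tool:
  series: "0 0 0 0 0 0 1;0 0 0 0 0 0 1;0 0 0 0 0 0 1"

```text
time: 22.1
eef_pos: [631.5, -145.4, 167.6]
tool_rot: [[-0.784, -0.621, 0.001], [-0.621, 0.784, 0.001], [-0.001, 0.0, -1.0]]
force: [-0.5, 1.5, -5.2]
opening: 29.9
gripper_force: 45.0
```

```bash
python3 - <<'E'
from h import *
print(read_state()["q"]);S=slope(1);plan([(bay(2,-8,150),S),(bay(2,-8,50),S)])
E
```

```text
[-2.34651543e+01  2.31906038e+01  8.44190788e+01  4.92765159e-02
  7.23674628e+01 -1.51845575e+02]
11 x -1.32 2.58 -0.07 -0.04 -2.27 -0.2
4 x 0.0 0.0 2.5 0.0 0.0 0.0
```

servo_tool:
  series: "-1.32 2.58 -0.07 -0.04 -2.27 -0.2 1;-1.32 2.58 -0.07 -0.04 -2.27 -0.2 1;-1.32 2.58 -0.07 -0.04 -2.27 -0.2 1;-1.32 2.58 -0.07 -0.04 -2.27 -0.2 1;-1.32 2.58 -0.07 -0.04 -2.27 -0.2 1"

```text
time: 22.6
eef_pos: [600.9, -3.0, 176.6]
tool_rot: [[-0.757, -0.635, 0.152], [-0.622, 0.772, 0.128], [-0.199, 0.002, -0.98]]
force: [0.4, -0.6, -4.1]
opening: 29.5
gripper_force: 45.0
```

servo_tool:
  series: "-1.32 2.58 -0.07 -0.04 -2.27 -0.2 1;-1.32 2.58 -0.07 -0.04 -2.27 -0.2 1;-1.32 2.58 -0.07 -0.04 -2.27 -0.2 1;-1.32 2.58 -0.07 -0.04 -2.27 -0.2 1;-1.32 2.58 -0.07 -0.04 -2.27 -0.2 1"

```text
time: 23.1
eef_pos: [565.7, 135.9, 198.4]
tool_rot: [[-0.701, -0.649, 0.295], [-0.598, 0.761, 0.252], [-0.388, 0.001, -0.922]]
force: [-0.1, 0.3, -4.4]
opening: 29.5
gripper_force: 45.0
```

servo_tool:
  series: "-1.32 2.58 -0.07 -0.04 -2.27 -0.2 1;0 0 0 0 0 0 1;0 0 0 0 0 0 1;0 0 0 0 0 0 1"

```text
time: 23.5
eef_pos: [559.0, 161.6, 204.0]
tool_rot: [[-0.687, -0.652, 0.321], [-0.591, 0.758, 0.275], [-0.423, -0.001, -0.906]]
force: [-1.1, 0.1, -3.3]
opening: 29.5
gripper_force: 45.0
```

servo_tool:
  series: "0 0 2.5 0 0 0 1;0 0 2.5 0 0 0 1;0 0 2.5 0 0 0 1;0 0 1.5 0 0 0 1;0 0 0 0 0 0 1"

```text
time: 24.0
eef_pos: [586.7, 186.5, 119.5]
tool_rot: [[-0.689, -0.652, 0.317], [-0.591, 0.758, 0.275], [-0.419, 0.002, -0.908]]
force: [-0.0, -0.3, -4.8]
opening: 29.8
gripper_force: 45.0
```

servo_tool:
  series: "0 0 0 0 0 0 1;0 0 0 0 0 0 1"

```text
time: 24.2
eef_pos: [588.3, 186.5, 123.3]
tool_rot: [[-0.686, -0.652, 0.322], [-0.591, 0.758, 0.275], [-0.424, -0.002, -0.906]]
force: [0.5, -0.4, -4.7]
opening: 29.4
gripper_force: 45.0
```

```bash
cat >> h.py <<'E'
def loc(i,h):
    grab_frame("side");s=read_state();P=s["eef_pos"]-C0;r=Ro.from_matrix(s["tool_rot"].T@slope(h)).as_rotvec(degrees=True)
    print("loc",np.round([P@X,P@Y+157.5-105*(i-1),P@N],1),"rot",r.round(1),"F",s["force"].round(1),"Fn",s["force"]@N)
E
python3 - <<'E'
from h import *
loc(2,1);save("b2",grab_frame("wrist"),None,.8)
E
```

```text
loc [-8.3 -0.9 61.8] rot [-0.1  0.1  0.1] F [ 0.9 -0.8 -3.8] Fn -3.5670047671384464
```

View pics/b2.png

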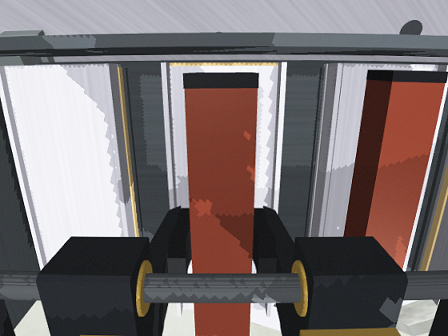

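Bar B is centred over bay 2's channel (wrist cols 183–258 in the 160–283 channel). Lowering.

servo_tool:
  series: "0 0 0.4 0 0 0 1;0 0 0.4 0 0 0 1;0 0 0.4 0 0 0 1;0 0 0.4 0 0 0 1;0 0 0.1 0 0 0 1"

```text
time: 24.8
eef_pos: [592.6, 191.9, 106.0]
tool_rot: [[-0.687, -0.653, 0.32], [-0.592, 0.757, 0.276], [-0.422, 0.0, -0.907]]
force: [-0.3, -0.5, -4.6]
opening: 29.7
gripper_force: 45.0
```

servo_tool:
  series: "0 0 0.1 0 0 0 1;0 0 0.1 0 0 0 1;0 0 0.1 0 0 0 1;0 0 0.1 0 0 0 1;0 0 0 0 0 0 1"

```text
time: 25.3
eef_pos: [594.1, 192.9, 103.1]
tool_rot: [[-0.686, -0.653, 0.321], [-0.592, 0.757, 0.276], [-0.423, -0.001, -0.906]]
force: [-1.0, -0.0, -4.4]
opening: 29.6
gripper_force: 45.0
```

servo_tool:
  series: "0 0 0.1 0 0 0 1;0 0 0.1 0 0 0 1;0 0 0.1 0 0 0 1;0 0 0.1 0 0 0 1;0 0 0 0 0 0 1"

```text
time: 25.8
eef_pos: [595.4, 194.0, 99.4]
tool_rot: [[-0.686, -0.653, 0.321], [-0.592, 0.758, 0.276], [-0.423, -0.001, -0.906]]
force: [0.3, -0.3, -4.9]
opening: 29.4
gripper_force: 45.0
```

servo_tool:
  series: "0 0 0.1 0 0 0 1;0 0 0.1 0 0 0 1;0 0 0.1 0 0 0 1;0 0 0.1 0 0 0 1;0 0 0 0 0 0 1"

```text
time: 26.3
eef_pos: [596.5, 194.8, 97.0]
tool_rot: [[-0.686, -0.654, 0.32], [-0.593, 0.757, 0.276], [-0.423, -0.001, -0.906]]
force: [-10.1, -6.3, 9.9]
opening: 29.5
gripper_force: 45.0
```

servo_tool:
  series: "0 0 -0.1 0 0 0 1;0 0 0 0 0 0 1;0 0 0 0 0 0 0.09;0 0 0 0 0 0 0.09;0 0 0 0 0 0 0.09"

```text
time: 26.8
eef_pos: [597.1, 194.8, 97.5]
tool_rot: [[-0.686, -0.653, 0.322], [-0.592, 0.758, 0.276], [-0.424, -0.002, -0.906]]
force: [0.1, 0.2, -0.2]
opening: 40.2
gripper_force: 0.0
```

servo_tool:
  series: "0 0 0 0 0 0 0.09;0 0 -1 0 0 0 0.09;0 0 -2 0 0 0 0.09;0 0 -3 0 0 0 -0.5;0 0 -4 0 0 0 -1"

```text
time: 27.3
eef_pos: [563.0, 167.0, 187.5]
tool_rot: [[-0.687, -0.653, 0.318], [-0.592, 0.757, 0.276], [-0.421, 0.001, -0.907]]
force: [0.4, 0.5, 0.5]
opening: 53.9
gripper_force: 0.0
```

servo_tool:
  series: "0 0 -4 0 0 0 -1;0 0 0 0 0 0 -1;0 0 0 0 0 0 -1"

```text
time: 27.6
eef_pos: [552.0, 155.8, 225.5]
tool_rot: [[-0.685, -0.652, 0.324], [-0.592, 0.758, 0.275], [-0.425, -0.003, -0.905]]
force: [-0.4, 0.7, -0.8]
opening: 77.9
gripper_force: 0.0
```

```bash
python3 - <<'E'
from h import *
n="wrist";im=grab_frame(n);c=cam(n)
for k in red(im,200)[0]:
    r=cv2.minAreaRect(k);o,d=ray(c,r[0]);P=o+d*((C0+N*50-o)@N)/(d@N)-C0;print(np.round(r[0]),np.round(r[1]),r[2],"loc",P@X,P@Y+52.5)
for v in("side","scene"):
  sd=grab_frame(v);cs=cam(v)
  for k in red(sd)[0]:
    r=cv2.minAreaRect(k);print(v,np.round(r[0]),np.round(plane(cs,r[0],20)))
S=down(188)
plan([([609,-293,130],S),([609,-293,6],S)]);print(read_state()["q"])
E
```

```text
[278. 191.] [190.  41.] 90.0 loc -15.625132464989541 0.956078049494721
[407. 184.] [ 52. 185.] 7.4958577156066895 loc -21.724224674298874 99.10798640087762
side [310. 286.] [ 611. -293.   20.]
side [280. 152.] [608. 289.  20.]
side [255. 145.] [519. 341.  20.]
scene [360. 241.] [458. 246.  20.]
scene [325. 240.] [522. 153.  20.]
scene [202. 194.] [ 606. -289.   20.]
scene [200.  47.] [ -93. -949.   20.]
16 x 0.99 -2.75 0.3 0.45 1.51 2.01
5 x 0.0 0.0 2.48 0.0 0.0 0.0
[  -6.06518523   -2.36589342  111.12565425   21.89082626   55.67081802
 -146.78889481]
```

Bar B is in bay 2 and bar A has crept to the toe board, as allowed. Bar C is still at (609,−292), so I'll go there.

servo_tool:
  series: "0.99 -2.75 0.3 0.45 1.51 2.01 -1;0.99 -2.75 0.3 0.45 1.51 2.01 -1;0.99 -2.75 0.3 0.45 1.51 2.01 -1;0.99 -2.75 0.3 0.45 1.51 2.01 -1;0.99 -2.75 0.3 0.45 1.51 2.01 -1"

```text
time: 28.25
eef_pos: [600.7, 21.9, 187.4]
tool_rot: [[-0.828, -0.508, 0.24], [-0.478, 0.861, 0.173], [-0.294, 0.029, -0.955]]
force: [0.3, 0.3, 1.2]
opening: 88.1
gripper_force: 0.0
```

servo_tool:
  series: "0.99 -2.75 0.3 0.45 1.51 2.01 -1;0.99 -2.75 0.3 0.45 1.51 2.01 -1;0.99 -2.75 0.3 0.45 1.51 2.01 -1;0.99 -2.75 0.3 0.45 1.51 2.01 -1;0.99 -2.75 0.3 0.45 1.51 2.01 -1"

```text
time: 28.75
eef_pos: [621.7, -119.8, 156.6]
tool_rot: [[-0.928, -0.346, 0.14], [-0.337, 0.938, 0.084], [-0.161, 0.031, -0.986]]
force: [0.2, 0.4, -0.6]
opening: 88.2
gripper_force: 0.0
```

servo_tool:
  series: "0.99 -2.75 0.3 0.45 1.51 2.01 -1;0.99 -2.75 0.3 0.45 1.51 2.01 -1;0.99 -2.75 0.3 0.45 1.51 2.01 -1;0.99 -2.75 0.3 0.45 1.51 2.01 -1;0.99 -2.75 0.3 0.45 1.51 2.01 -1"

```text
time: 29.25
eef_pos: [614.1, -264.3, 133.1]
tool_rot: [[-0.984, -0.174, 0.024], [-0.174, 0.985, 0.013], [-0.026, 0.009, -1.0]]
force: [-0.4, 0.6, 0.0]
opening: 88.0
gripper_force: 0.0
```

servo_tool:
  series: "0.99 -2.75 0.3 0.45 1.51 2.01 -1;0 0 0 0 0 0 -1;0 0 0 0 0 0 -1;0 0 0 0 0 0 -1"

```text
time: 29.65
eef_pos: [609.8, -291.4, 131.2]
tool_rot: [[-0.99, -0.141, 0.002], [-0.141, 0.99, 0.001], [-0.003, 0.001, -1.0]]
force: [-0.2, -0.1, 0.4]
opening: 87.9
gripper_force: 0.0
```

```bash
python3 - <<'E'
from h import *
look();S=down(188.3)
plan([([610,-292,6],S)])
E
```

```text
bar [276. 198.] [ 608.6 -291.5] ang 9.2061405552197 148.18462732440184
base 0.07402194939374952 [ 610.20377094 -292.36625917  132.60007805]
5 x 0.01 0.01 2.53 -0.01 0.04 -0.04
```

servo_tool:
  series: "0 0 2.5 0 0 0 -1;0 0 2.5 0 0 0 -1;0 0 2.5 0 0 0 -1;0 0 2.5 0 0 0 -1;0 0 2.5 0 0 0 -1"

```text
time: 30.5
eef_pos: [610.6, -292.8, 6.6]
tool_rot: [[-0.99, -0.14, 0.004], [-0.14, 0.99, -0.001], [-0.004, -0.001, -1.0]]
force: [-0.6, -0.2, -0.4]
opening: 88.0
gripper_force: 0.0
```

servo_tool:
  series: "0 0 0 0 0 0 -1;0 0 0 0 0 0 1;0 0 0 0 0 0 1;0 0 0 0 0 0 1;0 0 0 0 0 0 1"
  newtons: 45

```text
time: 31.0
eef_pos: [611.3, -293.4, 8.8]
tool_rot: [[-0.99, -0.14, 0.005], [-0.14, 0.99, -0.002], [-0.005, -0.002, -1.0]]
force: [-0.8, -1.1, 0.7]
opening: 58.6
gripper_force: 0.0
```

servo_tool:
  series: "0 0 0 0 0 0 1;0 0 0 0 0 0 1;0 0 0 0 0 0 1;0 0 0 0 0 0 1;0 0 0 0 0 0 1"

```text
time: 31.5
eef_pos: [610.4, -292.6, 7.3]
tool_rot: [[-0.99, -0.14, 0.003], [-0.14, 0.99, 0.0], [-0.003, -0.0, -1.0]]
force: [-1.3, 2.3, 2.0]
opening: 29.8
gripper_force: 45.0
```

servo_tool:
  series: "0 0 0 0 0 0 1;0 0 -2 0 0 0 1;0 0 -4 0 0 0 1;0 0 -5 0 0 0 1;0 0 -5 0 0 0 1"

```text
time: 32.0
eef_pos: [608.6, -292.2, 166.6]
tool_rot: [[-0.99, -0.14, 0.0], [-0.14, 0.99, 0.002], [-0.001, 0.002, -1.0]]
force: [0.5, -1.3, -4.8]
opening: 29.8
gripper_force: 45.0
```

servo_tool:
  series: "0 0 0 0 0 0 1;0 0 0 0 0 0 1;0 0 0 0 0 0 1;0 0 0 0 0 0 1"

```text
time: 32.4
eef_pos: [608.2, -291.7, 163.5]
tool_rot: [[-0.99, -0.14, -0.001], [-0.14, 0.99, 0.003], [0.001, 0.003, -1.0]]
force: [-0.3, 0.4, -5.7]
opening: 29.7
gripper_force: 45.0
```

```bash
python3 - <<'E'
from h import *
weigh(12)
for h in(0,1):
    S=slope(h);print(h);plan([(bay(1,-8,150),S),(bay(1,-8,60),S)])
print(read_state()["q"])
E
```

```text
along +x heavy: [0.215 0.311 0.245 0.265 0.237 0.239 0.259 0.261 0.279 0.216 0.273 0.207] F [ 0.26  0.08 -4.99] T [ 0.127 -0.235  0.003] 33.0 [ 609.93801857 -292.81829972  167.42620785] 29.59692995297866
0
22 x 1.95 1.19 0.37 -1.44 0.43 6.57
3 x -0.0 -0.0 3.0 -0.0 -0.0 0.0
1
13 x -1.31 2.65 0.04 -0.56 -1.86 -2.46
3 x 0.0 0.0 3.0 0.0 0.0 0.0
[-3.57203161e+01  2.64843274e+01  7.98460848e+01  1.08841764e-01
  7.34799470e+01 -1.33801689e+02]
```

Heavy end is again tool +x (+0.18 N m, matching its 5 N weight). Going to bay 1.

servo_tool:
  series: "-1.31 2.65 0.04 -0.56 -1.86 -2.46 1;-1.31 2.65 0.04 -0.56 -1.86 -2.46 1;-1.31 2.65 0.04 -0.56 -1.86 -2.46 1;-1.31 2.65 0.04 -0.56 -1.86 -2.46 1;-1.31 2.65 0.04 -0.56 -1.86 -2.46 1"

```text
time: 33.5
eef_pos: [643.8, -148.2, 171.9]
tool_rot: [[-0.924, -0.352, 0.149], [-0.343, 0.935, 0.087], [-0.17, 0.029, -0.985]]
force: [-0.2, 0.2, -5.4]
opening: 29.3
gripper_force: 45.0
```

servo_tool:
  series: "-1.31 2.65 0.04 -0.56 -1.86 -2.46 1;-1.31 2.65 0.04 -0.56 -1.86 -2.46 1;-1.31 2.65 0.04 -0.56 -1.86 -2.46 1;-1.31 2.65 0.04 -0.56 -1.86 -2.46 1;-1.31 2.65 0.04 -0.56 -1.86 -2.46 1"

```text
time: 34.0
eef_pos: [644.3, -1.8, 189.4]
tool_rot: [[-0.793, -0.548, 0.267], [-0.511, 0.836, 0.2], [-0.333, 0.022, -0.943]]
force: [0.7, 0.1, -5.6]
opening: 29.6
gripper_force: 45.0
```

servo_tool:
  series: "-1.31 2.65 0.04 -0.56 -1.86 -2.46 1;-1.31 2.65 0.04 -0.56 -1.86 -2.46 1;-1.31 2.65 0.04 -0.56 -1.86 -2.46 1;0 0 0 0 0 0 1;0 0 0 0 0 0 1"

```text
time: 34.5
eef_pos: [628.2, 83.3, 203.8]
tool_rot: [[-0.688, -0.651, 0.321], [-0.59, 0.759, 0.276], [-0.423, 0.0, -0.906]]
force: [-0.6, -0.1, -4.9]
opening: 29.5
gripper_force: 45.0
```

```bash
python3 - <<'E'
from h import *
loc(1,1);plan([(bay(1,-8,60),slope(1))])
E
```

```text
loc [ -7.9  -1.  150.2] rot [-0.  0. -0.] F [ 0.8  0.4 -6.1] Fn -5.882033046762193
4 x 0.0 0.03 2.26 -0.0 0.01 -0.01
```

servo_tool:
  series: "0 0 2.5 0 0 0 1;0 0 2.5 0 0 0 1;0 0 2.5 0 0 0 1;0 0 1.5 0 0 0 1;0 0 0 0 0 0 1"

```text
time: 35.05
eef_pos: [656.4, 107.5, 119.0]
tool_rot: [[-0.691, -0.65, 0.317], [-0.589, 0.76, 0.277], [-0.42, 0.005, -0.907]]
force: [-1.2, -0.9, -5.8]
opening: 29.7
gripper_force: 45.0
```

servo_tool:
  series: "0 0 0 0 0 0 1;0 0 0.4 0 0 0 1;0 0 0.4 0 0 0 1;0 0 0.4 0 0 0 1;0 0 0.4 0 0 0 1"

```text
time: 35.55
eef_pos: [662.7, 112.3, 107.6]
tool_rot: [[-0.688, -0.651, 0.321], [-0.589, 0.759, 0.276], [-0.424, 0.001, -0.906]]
force: [0.9, -0.7, -4.9]
opening: 29.6
gripper_force: 45.0
```

servo_tool:
  series: "0 0 0.1 0 0 0 1;0 0 0.1 0 0 0 1;0 0 0.1 0 0 0 1;0 0 0.1 0 0 0 1;0 0 0 0 0 0 1"

```text
time: 36.05
eef_pos: [663.7, 113.5, 103.8]
tool_rot: [[-0.688, -0.651, 0.321], [-0.589, 0.759, 0.276], [-0.424, 0.001, -0.906]]
force: [-0.7, -0.2, -4.7]
opening: 29.6
gripper_force: 45.0
```

```bash
python3 -c "
from h import *
loc(1,1)"
```

```text
loc [-7.8 -0.5 39.9] rot [ 0.1  0.1 -0. ] F [ 0.1 -0.3 -5.6] Fn -4.9994930441420395
```

servo_tool:
  series: "0 0 0.1 0 0 0 1;0 0 0.1 0 0 0 1;0 0 0.1 0 0 0 1;0 0 0.1 0 0 0 1;0 0 0.1 0 0 0 1"

```text
time: 36.6
eef_pos: [665.4, 114.9, 99.2]
tool_rot: [[-0.688, -0.651, 0.321], [-0.589, 0.759, 0.276], [-0.424, 0.001, -0.906]]
force: [-0.5, 0.9, -5.5]
opening: 29.7
gripper_force: 45.0
```

servo_tool:
  series: "0 0 0.1 0 0 0 1;0 0 0.1 0 0 0 1;0 0 0.1 0 0 0 1;0 0 0.1 0 0 0 1;0 0 0 0 0 0 1"

```text
time: 37.1
eef_pos: [666.6, 116.0, 95.5]
tool_rot: [[-0.688, -0.651, 0.321], [-0.589, 0.759, 0.276], [-0.423, 0.001, -0.906]]
force: [0.3, 0.3, -5.2]
opening: 29.3
gripper_force: 45.0
```

servo_tool:
  series: "0 0 0.1 0 0 0 1;0 0 0.1 0 0 0 1;0 0 0.1 0 0 0 1;0 0 0.1 0 0 0 1;0 0 0 0 0 0 1"

```text
time: 37.6
eef_pos: [667.9, 117.1, 91.9]
tool_rot: [[-0.688, -0.651, 0.321], [-0.589, 0.759, 0.276], [-0.423, 0.001, -0.906]]
force: [-0.7, 0.1, -5.0]
opening: 29.6
gripper_force: 45.0
```

servo_tool:
  series: "0 0 0.1 0 0 0 1;0 0 0.1 0 0 0 1;0 0 0.1 0 0 0 1;0 0 0.1 0 0 0 1;0 0 0 0 0 0 1"

```text
time: 38.1
eef_pos: [668.8, 117.8, 90.0]
tool_rot: [[-0.688, -0.652, 0.32], [-0.59, 0.759, 0.277], [-0.423, 0.001, -0.906]]
force: [-12.8, -5.9, 11.0]
opening: 29.7
gripper_force: 45.0
```

Contact on bay 1. I'll release and retreat.

servo_tool:
  series: "0 0 -0.1 0 0 0 1;0 0 0 0 0 0 1;0 0 0 0 0 0 0.09;0 0 0 0 0 0 0.09;0 0 0 0 0 0 0.09"

```text
time: 38.6
eef_pos: [669.6, 117.9, 90.0]
tool_rot: [[-0.688, -0.651, 0.322], [-0.589, 0.759, 0.276], [-0.425, 0.0, -0.905]]
force: [-0.2, -0.2, -0.3]
opening: 40.1
gripper_force: 0.0
```

servo_tool:
  series: "0 0 0 0 0 0 0.09;0 0 -1 0 0 0 0.09;0 0 -2 0 0 0 0.09;0 0 -3 0 0 0 -0.5;0 0 -4 0 0 0 -1"

```text
time: 39.1
eef_pos: [635.4, 90.2, 179.8]
tool_rot: [[-0.689, -0.651, 0.318], [-0.589, 0.759, 0.277], [-0.422, 0.003, -0.907]]
force: [0.7, -0.6, 0.4]
opening: 54.1
gripper_force: 0.0
```

servo_tool:
  series: "0 0 -4 0 0 0 -1;0 0 -4 0 0 0 -1;0 0 0 0 0 0 -1;0 0 0 0 0 0 -1"

```text
time: 39.5
eef_pos: [611.5, 67.6, 254.0]
tool_rot: [[-0.687, -0.65, 0.324], [-0.589, 0.76, 0.275], [-0.425, -0.001, -0.905]]
force: [-0.1, 0.5, 0.2]
opening: 85.9
gripper_force: 0.0
```

```bash
python3 - <<'E'
from h import *
w=grab_frame("wrist");sd=grab_frame("side")
for k in red(sd,30)[0]: print(cv2.minAreaRect(k)[0])
save("fin",np.hstack([cv2.resize(w,(400,300)),cv2.resize(sd,(400,300))]))
E
```

```text
(304.6999816894531, 166.40000915527344)
(277.58001708984375, 155.55999755859375)
(256.66876220703125, 143.23974609375)
```

View pics/fin.png

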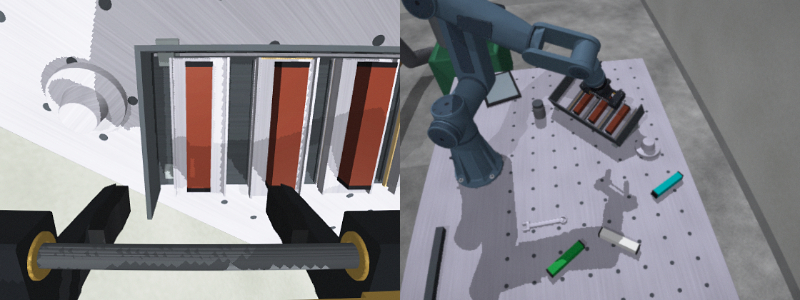

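All three bars lie straight in their channels, at wrist cols 198, 290 and 367, and no red-brown bar is left on the table. Handing in.

servo_tool:
  series: "0 0 -3 0 0 0 -1;0 0 0 0 0 0 -1;0 0 0 0 0 0 -1;0 0 0 0 0 0 -1;0 0 0 0 0 0 -1"

```text
time: 40.1
eef_pos: [601.0, 60.3, 277.9]
tool_rot: [[-0.689, -0.651, 0.319], [-0.589, 0.759, 0.277], [-0.422, 0.003, -0.906]]
force: [-0.4, -0.3, 0.7]
opening: 87.9
gripper_force: 0.0
```

```bash
python3 - <<'E'
from h import *
for k in red(grab_frame("side"),30)[0]: r=cv2.minAreaRect(k);print(np.round(r[0],1),np.round(r[1]),r[2])
print(workorder.close_job())
E
```

```text
[304.7 166.4] [10. 44.] 36.869895935058594
[278.2 154.5] [10. 35.] 36.86989212036133
[257.2 142.4] [10. 36.] 36.86989974975586
the job is handed in; nothing more can be done
None
```

I put the three bars that were present away in bays 1, 2 and 3 with their heavy ends downhill, lowering each until it touched, and handed the job in at about 40 s; no verdict came back.

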